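Slide the carved block onto the inking bed

TASK

First pick the loose gouge off the deck and lay it in the free notches of the gouge rest, lying the same way as the other gouge. Then slide the carved printing block along the deck, without lifting it, across the gap and between the two cheeks, so that it lies square and centred on the narrow bed, overhanging equally front and back and no longer touching the deck. Leave the other gouge, the sharpening stone, the ink tin and the brayer where they are, and do not let the block fall.

Things in the scene. Friction and masses are not known exactly. Their poses are not given: they have to be found in the camera images.
- stand: Fixed plywood stand: deck, gap, then a narrow bed. Origin: table level, under the bed's centre; +x is the sliding direction from deck to bed, z up. Gap from x -70 to -20 mm, open, with only a base board (top z 8 mm) below. Nothing beyond the bed stops the block: pushed too far it falls off.
- deck (a point): Centre of the deck's top, at (-190, 0, 40) mm in the stand's frame, axes as the stand's. The deck is a flat board without walls, 240 mm (x) by 200 mm (y).
- bed (a point): Centre of the bed's top, at (0, 0, 38.5) mm in the stand's frame, axes as the stand's. Bed 40 mm (x) by 140 mm (y). Two aluminium cheeks on it, each 40 mm along x, 10 mm thick, 15 mm high, inner faces at y -49 and +49 mm; in front of each a flared lip reaches to x -46 mm, opening to about y -61 and +61 mm.
- block: Loose printing block, plywood with a carved grey-brown lino face up: 120 mm along its x, 90 mm along its y, 22 mm thick, about 0.22 kg. Origin: centre of its underside. Starts flat on the deck, off the centre line and turned up to 22 degrees. On the bed its x runs along the stand's x (either way round).
- gouge: Loose palm gouge: eight-sided wooden handle, x -37 to +37 mm, 26 mm across flats; steel shank x 37 to 92 mm, 7 mm diameter. 60 g. Origin on its axis at mid-handle, x towards the tip; centre of mass near x 9 mm. Starts on a flat of its handle on the deck, roughly across it, between block and bed; axis 13 mm above the deck.
- gouge_tip (a point): Tip of the loose gouge's shank, on its axis, 92 mm from the gouge's origin.
- rest: Fixed dark wooden gouge rest, 104 (x) by 130 mm (y), base 10 mm thick. Origin: centre of its underside, z up. Two notched bars along y. Handle bar: x -47 to -37 mm, notches 34 mm wide, floor z 40, top z 52 mm. Shank bar: x 38 to 46 mm, notches 16 mm wide, floor z 49, top z 59 mm. Notch pairs at y +38 mm (taken by the other gouge) and y -38 mm (free).
- rest_slot (a point): Floor of the free handle notch's line: (-20, -38, 40) mm in the rest's frame, axes as the rest's. The loose gouge belongs with its origin 13 mm above this point, its x along the rest's +x, handle on the handle bar and shank on the shank bar. Open space between the bars.
- gouge2: The other gouge, of the same size and make, lying in the rest's notches at y +38 mm. Leave alone.
- stone: Sharpening stone on a dark wooden base, 170 x 60 x 44 mm, origin under its centre, long side along its x. Leave alone.
- ink: Closed ink tin, 80 mm diameter, 55 mm high, origin under its centre. Leave alone.
- brayer: Hand roller: rubber roller 36 mm diameter and 80 mm long along its y; origin at table level under the roller; handle 24 mm thick along its -x to -150 mm. Leave alone.
Mind the look-alikes: they are no part of the job. Leave any purple look-alike of the block alone. Leave any black look-alike of the gouge alone.

How it is judged (in metres and radians):
On the way:
1. the loose gouge lies released in the free notches of the rest, handle on the handle bar, shank on the shank bar (x of gouge in the frame of rest_slot between -0.018 and 0.018 m and y of gouge in the frame of rest_slot between -0.008 and 0.008 m and z of gouge in the frame of rest_slot between 0.009 and 0.018 m and angle between the x axis of gouge and the x axis of rest_slot, either way round below 0.12 rad and x of gouge_tip in the frame of rest_slot above 0.07 m and linear speed of gouge below 0.03 m/s and contact force between the fingers and gouge below 0.2 N), for 0.2 s.
At the end, for the whole second after the job is handed in: Loose gouge at rest in the free notches (within 18 mm lengthwise, 8 mm sideways, 7 degrees, tip to the rest's +x). Block flat, level and still on the bed, its centre within 9 mm of the bed's centre along the slide and 7 mm across, square within 7 degrees (all of step 1 and x of block in the frame of stand between -0.009 and 0.009 m and y of block in the frame of stand between -0.007 and 0.007 m and z of block in the frame of stand between 0.0355 and 0.0415 m and angle between the x axis of block and the x axis of stand, either way round below 0.13 rad and angle between block's own z axis and vertical below 0.05 rad and linear speed of block below 0.02 m/s); the robot touches nothing.
It fails at once if the block is lifted more than 15 mm above the deck (height (world z) of block above 0.055 m).
It fails at once if the block falls off or tips up (height (world z) of block below 0.03 m or angle between block's own z axis and vertical above 0.25 rad).
It fails at once if the other gouge, the stone, the ink tin or the brayer is moved more than 20 mm (distance of any of gouge2, stone, ink, brayer from where it was at the start of the episode above 0.02 m).
It also fails if it takes over 72 s, if anything falls off the work surface, if the arm or the gripper's body presses on something with over 40 N, if the wrist force passes 120 N, or if a joint passes its speed limit or range.

ROBOT

A 6-joint arm with a two-finger parallel gripper is mounted at the origin on the work surface. World frame = base frame: x ahead of the robot, y to its left, z up, the work surface at z = 0. Lengths are in mm, angles in rad, forces in N, time in s.
With the tool pointing down it reaches from about 350 to 875 mm from the base axis. Payload 4.2 kg.
Tool frame: the origin (TCP) lies on the mounting face of the last link; the fingertips stand 173 mm ahead of it and the grasp point (between the pads) lies 155 mm ahead of it; z points along the fingers, y is the line along which they close (so a half turn about z gives the same grasp; the last joint's range is limited). The gripper opens to 85 mm and grips with 20 to 120 N. Pads are 22 mm wide; open, the fingers measure 114 mm over their backs; the gripper's body (76 mm by 85 mm) begins 54 mm behind the grasp point. The pads swing forward as they close: fully open they stand 13 mm farther back than shut.
Start: joints at [1.52, 0.385, 0.008, 0, -1.194, -0.259], TCP at [190.51, 595.236, 404.712] pointing down, gripper open.
Joint ranges: [-3.14, 3.14], [-1.21, 2.06], [-1.07, 1.41], [-3.16, 2.05], [-2.99, -0.16], [-3.1, 3.1]. Speed limits (rad/s): [2.79, 2.79, 3.14, 3.14, 3.14, 3.14].

INTERFACE

Orientations are given as a unit quaternion [x, y, z, w].
In Python, from bench import arm gives the robot as it stands. The module is installed in compiled form; this text tells all that it offers.
- The arm moves only by the tool move_arm, never from a script. Its arguments are lists of equal length, an entry for each row: "fingers": the finger opening in mm, from 0 to 85.4; "travel": the shift along the tool's x, y, z in mm, a list of three; "dr": the turn, a rotation vector about the tool's x, y, z in rad, a list of three. A call has 1 to 10 rows; each row is the pose to reach, as a shift and turn from the pose commanded when the call began, along the tool's axes at that moment; what a row does not reach only later rows make up. A row lasts 1/10 s, in which the tool goes at most 50 mm and 8.59 degrees, less where a joint would pass 70% of its speed; a pose out of reach is approached as far as the arm can. A call with a gripper value outside its range is refused whole. The fingers move at their own pace and stop on an object; the grip force is fixed at half the most. Time passes only in rows, so rows that repeat a pose let the fingers close. It gives the time, the measured TCP pose, the force, the opening and the grip force at its end, in the units of the state.
- arm.read_state(): the state, without advancing time (a new reading comes with each control period).
- arm.get_image(name): name is "scene" or "top" or "wrist"; returns the picture (384x512x3 uint8, red, green, blue); there is no depth.
- arm.camera_model(name): a dict with "intrinsics" (3x3 intrinsics, pixels), "pose" (4x4, takes a point from camera to world coordinates). Camera axes: x right, y up, looking along -z (the intrinsics and any distortion apply to the point x, -y, -z); pixel columns grow to the right and rows downward; lengths in mm; the calibration is good to about 2 mm. A picture is of the moment at which its call begins: read the wrist's pose just before it. camera_model takes no time and is no camera call; for the wrist camera it gives the pose at the moment of the call.
- arm.job_done(): hands the job in; it is judged then, once.
The state is a dict: "clock": time; "joints": joint angles; "joint_vel": joint speeds; "joint_efforts": joint torques, N m; "position": TCP position; "ee_rot": TCP orientation; "contact_force": force on the tool from outside, world axes, zero at the start; "wrist_torque": the same for the moment, N m; "gripper_width": finger opening in mm; "grasp_force": force on a finger pad.
Only numpy, scipy, OpenCV 4.12 (cv2) and the standard library are available. Lean on these libraries where they do the work, as an engineer would, in place of code of your own. Each camera call takes 0.05 s, during which the arm holds its last target. There are 200 camera calls.

## Working session

There is one attempt and no reset: what is moved stays moved. The work goes in short steps, Python scripts to look and compute and a tool call to move; the robot and the scene stay as the last step left them, time stands still between calls to the robot, and variables do not carry over. Pictures are saved under pics/ and viewed, at most 10 in all, crops included, and the job is handed in when it is done.

Besides the shell and the picture viewer there is one more tool, called after ">>>" by a JSON object that holds its "name" and its "arguments". move_arm: Moves the arm, as the interface text tells. Its arguments: {"type":"object","properties":{"fingers":{"type":"array","items":{"type":"number"}},"travel":{"type":"array","items":{"type":"array","items":{"type":"number"}}},"dr":{"type":"array","items":{"type":"array","items":{"type":"number"}}}},"required":["fingers","travel","dr"]}

```bash
mkdir -p pics; python3 - <<'E'
from bench import arm
import cv2,numpy as np
for n in("scene","top"):
    im=arm.get_image(n);cv2.imwrite(f"pics/{n}0.png",cv2.resize(im[:,:,::-1],(800,600),interpolation=cv2.INTER_CUBIC))
    m=arm.camera_model(n);print(n,np.round(m["intrinsics"],1).tolist(),np.round(m["pose"],3).tolist(),[k for k in m])
print(arm.read_state())
E
```

```text
scene [[351.2, 0.0, 257.2], [0.0, 351.2, 191.1], [0.0, 0.0, 1.0]] [[-0.715, -0.543, 0.441, 861.601], [0.7, -0.563, 0.441, 318.853], [0.009, 0.623, 0.782, 680.411], [0.0, 0.0, 0.0, 1.0]] ['intrinsics', 'pose']
top [[453.7, 0.0, 261.9], [0.0, 453.7, 189.7], [0.0, 0.0, 1.0]] [[-0.029, 0.985, -0.173, 282.3], [-1.0, -0.028, 0.01, -35.025], [0.005, 0.173, 0.985, 1415.718], [0.0, 0.0, 0.0, 1.0]] ['intrinsics', 'pose']
{'clock': 0.1, 'joints': array([ 1.51956699e+00,  3.85520209e-01,  6.77182420e-03, -4.13285282e-04,
       -1.19402306e+00, -2.58620711e-01]), 'joint_vel': array([ 0.00069137, -0.00264868,  0.00409252,  0.00173726,  0.00191412,
       -0.0004438 ]), 'joint_efforts': array([-4.59141393e-04, -3.93320775e+01,  1.88927168e+01,  4.19789180e+00,
       -2.59648921e-03,  5.97497262e-06]), 'position': array([190.47479353, 595.089105  , 403.71302844]), 'ee_rot': array([ 9.88010839e-01, -1.54381246e-01, -8.88187891e-05,  1.00213713e-03]), 'contact_force': array([-0.20623442,  0.57448025,  0.85034451]), 'wrist_torque': array([-0.03095745,  0.01088763,  0.0022117 ]), 'grasp_force': 0.0, 'gripper_width': 85.00834318984889}
```

View pics/scene0.png

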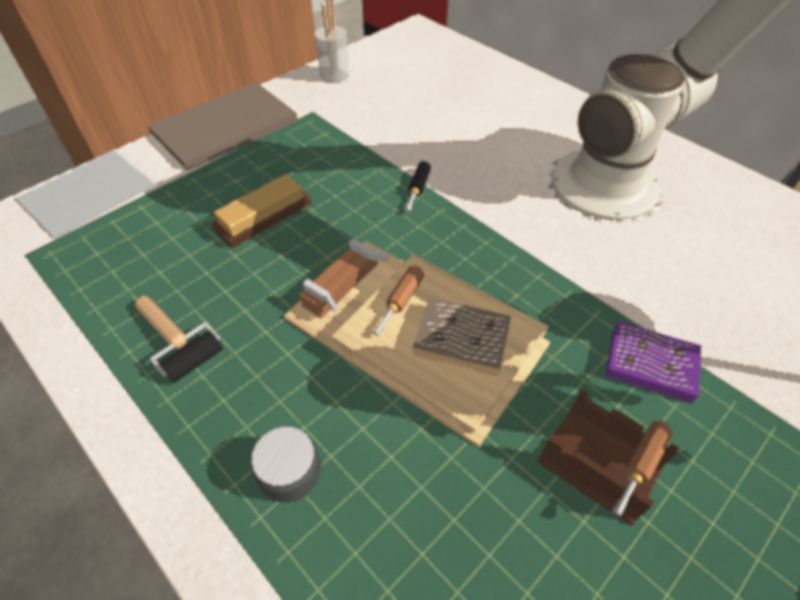

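View pics/top0.png

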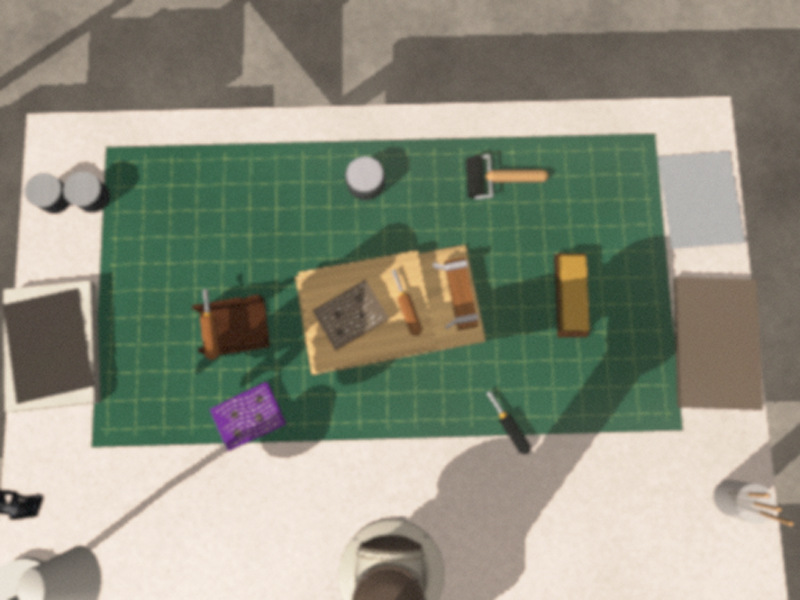

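Scene: the loose gouge is at (400,298) with its tip at (378,330), and the grey block at (463,333). The bed and cheeks are at (340,278) and the rest at (610,455).

Top: gouge handle (407,313), tip (397,272), block (350,314), bed (462,294), rest (236,325).

Look-alikes:
- **Gouge:** the black gouge at top (512,428) and gouge2 at (208,320). The brown one lying on the deck is the right one.
- **Block:** the purple block at (248,415). The grey-brown one on the deck is the right one.

```bash
cat > h.py <<'E'
from bench import arm
import cv2,numpy as np
from scipy.spatial.transform import Rotation as R
def ray(m,uv):
    K=np.array(m["intrinsics"]);T=np.array(m["pose"])
    d=np.linalg.inv(K)@[uv[0],uv[1],1];d=T[:3,:3]@[d[0],-d[1],-d[2]]
    return T[:3,3],d/np.linalg.norm(d)
def plane(m,uv,z):
    o,d=ray(m,uv);return o+d*(z-o[2])/d[2]
def tri(obs):
    A=np.zeros((3,3));b=np.zeros(3)
    for m,uv in obs:
        o,d=ray(m,uv);P=np.eye(3)-np.outer(d,d);A+=P;b+=P@o
    X=np.linalg.solve(A,b);e=[float(np.round(np.linalg.norm(np.cross(X-ray(m,u)[0],ray(m,u)[1])),1)) for m,u in obs]
    return np.round(X,1),e
def proj(m,X):
    T=np.array(m["pose"]);p=T[:3,:3].T@(np.array(X)-T[:3,3]);q=np.array(m["intrinsics"])@[p[0],-p[1],-p[2]];return q[:2]/q[2]
def togo(pos,yaw):
    """tool-frame travel & dz-rotation to TCP pos with tool pointing down, tool y axis at world angle yaw"""
    s=arm.read_state();Rn=R.from_quat(s["ee_rot"])
    y=np.array([np.cos(yaw),np.sin(yaw),0]);z=np.array([0,0,-1.]);Rt=R.from_matrix(np.c_[np.cross(y,z),y,z])
    print("travel",np.round(Rn.inv().apply(np.array(pos)-s["position"]),1),"dr",np.round((Rn.inv()*Rt).as_rotvec(),4),"j",np.round(s["joints"],2))
E
python3 - <<'E'
from h import *
t=arm.camera_model("top");s=arm.camera_model("scene")
f=1.5625
for n,a,b in [("gouge butt?",(413,331),(415,272)),("tip",(397,272),(378,330)),("block c",(350,314),(463,333)),("rest slot",(252,325),(590,440)),("lipL",(435,267),(303,285)),("lipR",(450,323),(350,245))]:
    print(n,tri([(t,np.array(a)/f),(s,np.array(b)/f)]))
for n,a,z in [("gouge",(407,313),53),("deck1",(297,272),40),("deck2",(313,374),40),("bedend1",(465,246),0),("bedend2",(484,341),0),("bed",(462,294),38)]:
    print(n,plane(t,np.array(a)/f,z).round(1))
w=arm.camera_model("wrist");print(w["intrinsics"],np.round(w["pose"],3))
S=arm.read_state();Rn=R.from_quat(S["ee_rot"]);print(Rn.as_matrix().round(3));print("cam in tool",Rn.inv().apply(w["pose"][:3,3]-S["position"]).round(1))
print((Rn.inv().as_matrix()@w["pose"][:3,:3]).round(3))
E
```

```text
gouge butt? (array([454.8, -56.4,  51.6]), [2.6, 2.6])
tip (array([569.8, -23.9,  46.5]), [3.2, 3.2])
block c (array([489.4,  67.6,  52.6]), [0.7, 0.7])
rest slot (array([476.8, 272.5,  12.7]), [7.4, 7.4])
lipL (array([ 591.2, -116.2,   79.4]), [24.0, 24.0])
lipR (array([ 482.1, -142.8,   62.4]), [23.5, 23.5])
gouge [488.6 -43.8  53. ]
deck1 [578.8 171.6  40. ]
deck2 [376.6 141.   40. ]
bedend1 [ 632.4 -167.2    0. ]
bedend2 [ 435.5 -197.     0. ]
bed [ 525.8 -153.6   38. ]
[[339.51410119   0.         254.21108338]
 [  0.         339.51410119 193.99466823]
 [  0.           0.           1.        ]] [[-3.04000e-01  9.05000e-01  2.98000e-01  2.66141e+02]
 [-9.53000e-01 -2.90000e-01 -9.30000e-02  5.71145e+02]
 [ 2.00000e-03 -3.12000e-01  9.50000e-01  3.73551e+02]
 [ 0.00000e+00  0.00000e+00  0.00000e+00  1.00000e+00]]
[[ 0.952 -0.305 -0.   ]
 [-0.305 -0.952 -0.002]
 [ 0.     0.002 -1.   ]]
cam in tool [79.4 -0.3 30.2]
[[ 0.001  0.95   0.313]
 [ 1.    -0.001 -0.   ]
 [-0.     0.313 -0.95 ]]
```

```bash
python3 - <<'E'
from h import *
togo((500,270,404),-1.45)
togo((530,-90,404),-1.45)
E
```

```text
travel [3.939e+02 2.152e+02 2.000e-01] dr [ 2.000e-03  3.000e-04 -4.308e-01] j [ 1.52  0.39  0.01 -0.   -1.19 -0.26]
travel [532.3 548.9   0.9] dr [ 2.000e-03  3.000e-04 -4.308e-01] j [ 1.52  0.39  0.01 -0.   -1.19 -0.26]
```

>>> {"name": "move_arm", "arguments": {"fingers": [85, 85, 85, 85, 85, 85, 85, 85, 85, 85], "travel": [[20, 11, 0], [60, 33, 0], [110, 60, 0], [155, 85, 0], [200, 110, 0], [245, 134, 0], [290, 159, 0], [335, 184, 0], [375, 206, 0], [394, 215, 0]], "dr": [[0, 0, -0.04], [0, 0, -0.08], [0, 0, -0.13], [0, 0, -0.18], [0, 0, -0.23], [0, 0, -0.28], [0, 0, -0.33], [0, 0, -0.38], [0, 0, -0.42], [0, 0, -0.43]]}}

```text
clock: 1.1
position: [501.7, 267.7, 404.3]
ee_rot: [0.998, 0.059, -0.0, 0.0]
contact_force: [0.4, 0.6, 1.2]
gripper_width: 85.0
grasp_force: 0.0
```

```bash
python3 - <<'E'
from h import *
import pickle
w=arm.camera_model("wrist");im=arm.get_image("wrist")
s=arm.read_state();print(s["clock"],s["position"],s["joint_vel"].round(3))
cv2.imwrite("pics/w1.png",cv2.resize(im[:,:,::-1],(800,600),interpolation=cv2.INTER_CUBIC))
pickle.dump((w,im),open("w1.pkl","wb"))
togo((530,-90,404),-1.45)
E
```

```text
1.15 [503.53251576 266.16070062 404.12289734] [ 0.07  -0.014 -0.022 -0.019  0.012 -0.125]
travel [-15.  356.8   0.8] dr [ 0.0018  0.0004 -0.0046] j [ 0.77  0.29 -0.13  0.   -1.15  0.92]
```

View pics/w1.png

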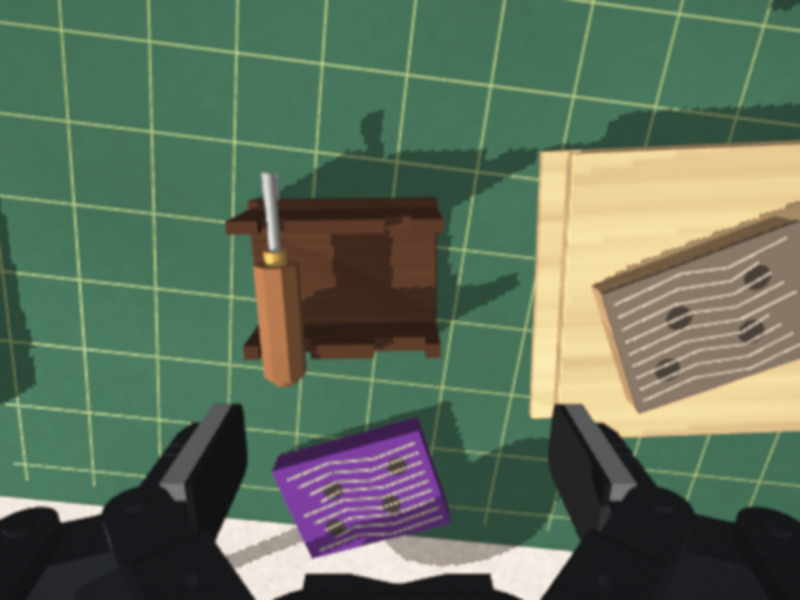

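The rest is at about (342,280): free shank notch near (400,218), free handle notch near (400,350). The grey block on the deck is at right, and the purple one at the bottom is a look-alike. Next I'll take a second view.

>>> {"name": "move_arm", "arguments": {"fingers": [85, 85, 85, 85, 85], "travel": [[0, 40, 0], [-5, 85, 0], [-5, 130, 0], [-5, 150, 0], [-5, 150, 0]], "dr": [[0, 0, 0], [0, 0, 0], [0, 0, 0], [0, 0, 0], [0, 0, 0]]}}

```text
clock: 1.65
position: [513.0, 118.5, 404.5]
ee_rot: [0.998, 0.058, -0.0, 0.0]
contact_force: [-0.5, 0.0, -0.5]
gripper_width: 85.2
grasp_force: 0.0
```

```bash
cat >> h.py <<'E'
import pickle
def snap(n,c="wrist"):
    w=arm.camera_model(c);im=arm.get_image(c);pickle.dump((w,im),open(n+".pkl","wb"));return w,im
def big(im,c=None,n="x",k=None):
    if c: im=im[c[1]:c[3],c[0]:c[2]]
    k=k or min(800/im.shape[1],600/im.shape[0]);o=cv2.resize(im[:,:,::-1],None,fx=k,fy=k,interpolation=cv2.INTER_CUBIC)
    cv2.imwrite(f"pics/{n}.png",o);print(n,"scale",k)
E
python3 - <<'E'
from h import *
snap("w2");togo((530,-90,404),-1.45)
E
```

```text
travel [ -7.9 210.3   0.5] dr [ 0.      0.0005 -0.003 ] j [ 0.54  0.22 -0.23 -0.   -1.12  1.15]
```

>>> {"name": "move_arm", "arguments": {"fingers": [85, 85, 85, 85, 85, 85], "travel": [[0, 40, 0], [-2, 85, 0], [-5, 130, 0], [-7, 175, 0], [-9, 205, 0], [-9, 205, 0]], "dr": [[0, 0, 0], [0, 0, 0], [0, 0, 0], [0, 0, 0], [0, 0, 0], [0, 0, 0]]}}

```text
clock: 2.3
position: [529.2, -85.5, 404.2]
ee_rot: [0.998, 0.059, -0.0, 0.0]
contact_force: [-0.9, -0.3, 0.7]
gripper_width: 84.8
grasp_force: 0.0
```

```bash
python3 - <<'E'
from h import *
w,i=snap("w3");togo((530,-90,404),-1.45)
w2,i2=pickle.load(open("w2.pkl","rb"));w1,i1=pickle.load(open("w1.pkl","rb"))
a=cv2.resize(i2,(800,600),interpolation=cv2.INTER_CUBIC);cv2.imwrite("pics/w2.png",a[:,:,::-1])
a=cv2.resize(i,(800,600),interpolation=cv2.INTER_CUBIC);cv2.imwrite("pics/w3.png",a[:,:,::-1])
E
```

```text
travel [0.1 5.9 0.2] dr [-0.0002  0.0007 -0.0024] j [ 0.14  0.23 -0.21 -0.   -1.13  1.54]
```

View pics/w2.png

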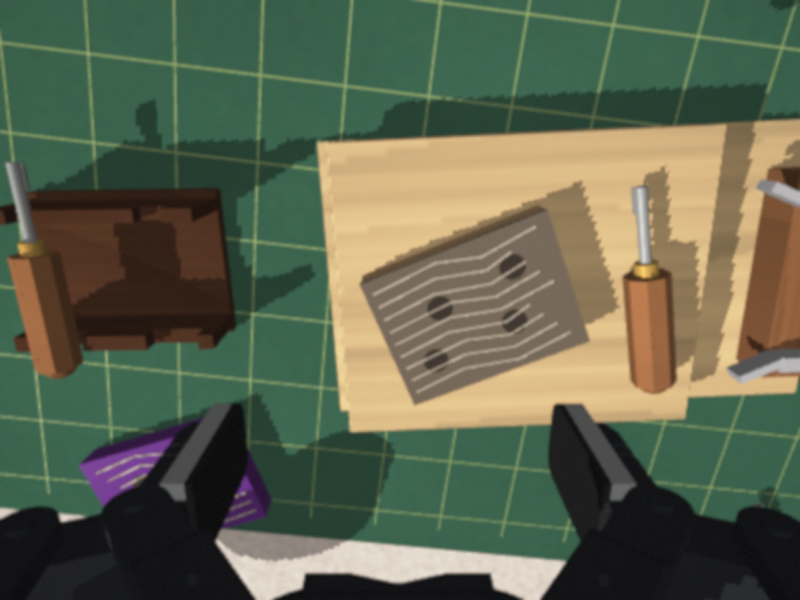

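View pics/w3.png

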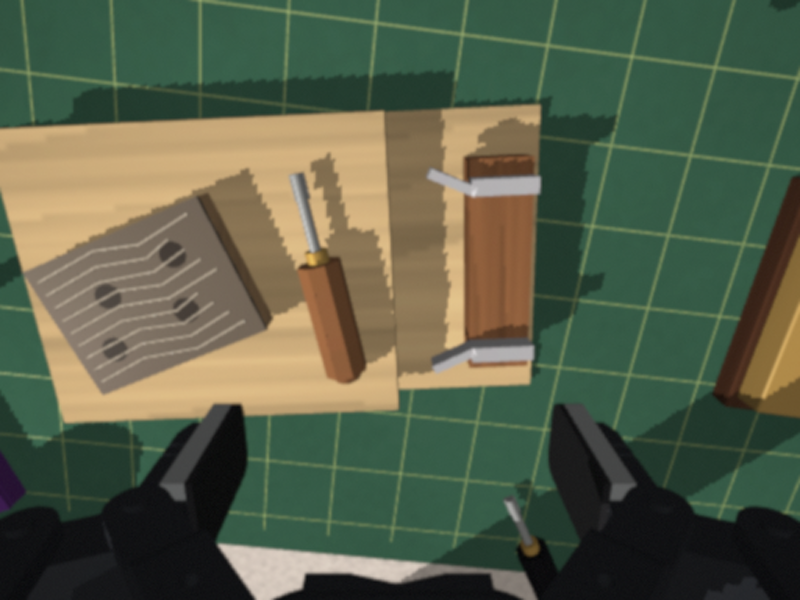

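In w2 and w3 the loose gouge's tip is at w2 (640,187) / w3 (297,175), its butt at w2 (653,388) / w3 (347,380). The block's corners, the cheeks at w3 (505,188) and (500,352), and the lips at w3 (430,175) and (434,366) are clear. I'll fit poses and overlay them to check.

```bash
cat > fit.py <<'E'
from h import *
from scipy.optimize import least_squares
W={n:pickle.load(open(n+".pkl","rb")) for n in("w1","w2","w3")};f=1.5625
M={k:v[0] for k,v in W.items()}
def T(p,X): 
    c,s=np.cos(p[3]),np.sin(p[3]);X=np.array(X,float);return np.array([p[0]+c*X[0]-s*X[1],p[1]+s*X[0]+c*X[1],p[2]+X[2]])
def fit(obs,p0,z=None):
    def r(p):
        if z is not None: p=[p[0],p[1],z,p[2]]
        return np.concatenate([proj(M[m],T(p,X))*f-np.array(u) for m,X,u in obs])
    q=p0 if z is None else [p0[0],p0[1],p0[3]]
    s=least_squares(r,q,loss="soft_l1",f_scale=4);return s.x,s.fun.reshape(-1,2).round(1).tolist()
stand=[("w3",(-70,100,40),(384,111)),("w3",(-70,-100,40),(399,409)),("w3",(-20,49,53.5),(474,195)),("w3",(20,49,53.5),(540,192)),("w3",(-20,-49,53.5),(470,347)),("w3",(20,-49,53.5),(534,344)),("w3",(20,-59,53.5),(533,359)),("w3",(20,59,53.5),(541,177))]
rest=[("w1",(46,65,59),(228,221)),("w1",(38,65,59),(229,233)),("w1",(38,-65,59),(443,232)),("w1",(-47,65,52),(246,358)),("w1",(-47,-65,52),(440,356))]
block=[("w2",(-60,45,22),(366,287)),("w2",(60,45,22),(548,212)),("w2",(60,-45,22),(588,340)),("w2",(-60,-45,22),(416,404)),("w3",(-60,45,22),(28,275)),("w3",(60,45,22),(197,198)),("w3",(60,-45,22),(264,328)),("w3",(-60,-45,22),(104,394))]
if __name__=="__main__":
    S={}
    for n,o,p0 in(("stand",stand,[530,-150,0,-1.45]),("rest",rest,[480,280,0,.12]),("block",block,[490,68,40,-1.2])):
        S[n]=fit(o,p0);print(n,S[n][0].round(3),S[n][1])
        if n!="block": a=fit(o,p0,0.);print("   z fixed",a[0].round(3),a[1]);S[n]=a
    for n,a,b in(("tip",(640,187),(297,175)),("ferrule",(646,269),(317,258)),("lip+",(760,182),(430,172)),("lip-",(731,372),(433,366)),("butt",(653,388),(347,380))):
        print(n,tri([(M["w2"],np.array(a)/f),(M["w3"],np.array(b)/f)]))
    def draw(k,p,segs,im):
        for A,B in segs:
            a,b=[tuple((proj(M[k],T(p,X))*f*8).astype(int)) for X in(A,B)];cv2.line(im,a,b,(0,255,255),1,cv2.LINE_AA,3)
    def box(x0,x1,y0,y1,z): c=[(x0,y0,z),(x1,y0,z),(x1,y1,z),(x0,y1,z)];return list(zip(c,c[1:]+c[:1]))
    out=[]
    for k,nm in(("w1","rest"),("w3","stand")):
        im=cv2.resize(W[k][1][:,:,::-1],(800,600),interpolation=cv2.INTER_CUBIC)
        p=S[nm][0];p=[p[0],p[1],0,p[2]]
        if nm=="rest": draw(k,p,box(38,46,-65,65,59)+box(-47,-37,-65,65,52)+box(-52,52,-65,65,10)+[((-47,y,40),(-37,y,40)) for y in(-55,-21)]+[((38,y,49),(46,y,49)) for y in(-46,-30)],im);out.append(cv2.resize(im[170:400,200:480],None,fx=1.4,fy=1.4))
        else: draw(k,p,box(-310,-70,-100,100,40)+box(-20,20,-70,70,38.5)+box(-20,20,49,59,53.5)+box(-20,20,-59,-49,53.5),im);draw(k,S["block"][0],box(-60,60,-45,45,22),im);out.append(cv2.resize(im[90:420,0:560],None,fx=.7*1.0,fy=.7))
    h=max(o.shape[0] for o in out);out=[cv2.copyMakeBorder(o,0,h-o.shape[0],0,0,0) for o in out];o=np.hstack(out);print(o.shape);cv2.imwrite("pics/ov.png",o)
E
python3 fit.py
```

```text
stand [ 5.30087e+02 -1.52392e+02 -5.22000e-01 -1.41000e+00] [[1.1, -1.3], [0.2, -0.2], [-1.5, 0.9], [-0.4, 1.0], [2.3, 0.3], [-0.5, 0.8], [-0.1, -0.2], [-0.7, -1.2]]
   z fixed [ 530.194 -152.288   -1.41 ] [[0.9, -1.5], [0.1, 0.0], [-1.5, 0.8], [-0.3, 0.9], [2.2, 0.4], [-0.5, 1.0], [-0.0, -0.0], [-0.6, -1.3]]
rest [ 4.78557e+02  3.02233e+02 -4.10200e+00  1.28000e-01] [[-0.3, -0.3], [0.1, 0.8], [0.3, 0.0], [-0.1, -0.5], [-0.0, -0.0]]
   z fixed [4.79666e+02 3.01690e+02 1.27000e-01] [[-1.4, -1.0], [-1.0, 0.4], [2.0, -0.4], [-0.9, 0.6], [1.5, 1.1]]
block [487.646  65.598  37.674  -1.058] [[-5.5, -1.2], [-1.7, -1.4], [1.1, 1.0], [-0.8, 1.3], [-1.7, -1.4], [1.4, -0.7], [4.4, 1.9], [2.2, 1.0]]
tip (array([575.3, -19.7,  51.7]), [0.4, 0.4])
ferrule (array([527. , -35.4,  54.1]), [0.3, 0.3])
lip+ (array([585.9, -98.6,  39.1]), [0.8, 0.8])
lip- (array([ 459.7, -117.7,   44.4]), [1.4, 1.4])
butt (array([447.2, -61.1,  55.3]), [0.7, 0.7])
(322, 784, 3)
```

View pics/ov.png

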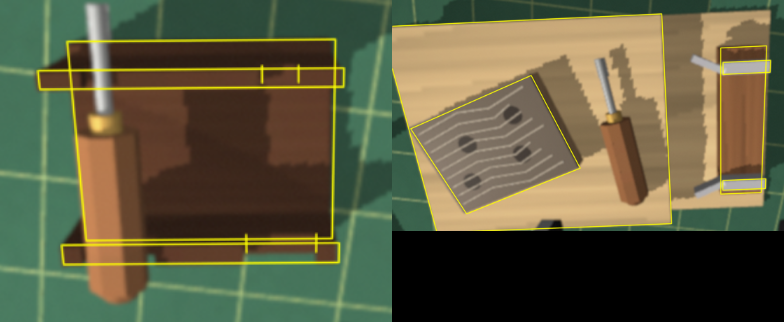

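The overlays sit on the rest, deck, bed and block edges, and the measured heights (gouge axis 52–55, block base 38) agree with the text. Next I'll hover over the gouge with the fingers narrowed, because the block's corner is about 40 mm from the gouge axis.

```bash
python3 - <<'E'
from h import *
togo((500.7,-43.9,300),.3126-np.pi/2)
E
```

```text
travel [-23.5 -43.4 104.2] dr [-0.0003  0.0007 -0.1942] j [ 0.14  0.23 -0.21 -0.   -1.13  1.54]
```

>>> {"name": "move_arm", "arguments": {"fingers": [46, 46, 46, 46, 46, 46], "travel": [[-5, -10, 25], [-12, -25, 55], [-20, -38, 85], [-23.5, -43.5, 104], [-23.5, -43.5, 104], [-23.5, -43.5, 104]], "dr": [[0, 0, -0.05], [0, 0, -0.1], [0, 0, -0.15], [0, 0, -0.194], [0, 0, -0.194], [0, 0, -0.194]]}}

```text
clock: 2.95
position: [501.0, -42.1, 301.2]
ee_rot: [0.988, 0.157, 0.0, 0.0]
contact_force: [-0.0, -0.1, 0.2]
gripper_width: 45.8
grasp_force: 0.0
```

```bash
python3 - <<'E'
from h import *
w,i=snap("w4");s=arm.read_state();print(s["position"],s["gripper_width"])
im=cv2.resize(i[:,:,::-1],(800,600),interpolation=cv2.INTER_CUBIC)
u=np.array([np.cos(.3126),np.sin(.3126),0]);o=np.array([485.5,-48.8,53])
for t in(-37,0,16,37,92): cv2.circle(im,tuple(int(a) for a in proj(w,o+t*u)*1.5625),3,(0,255,255),-1)
cv2.imwrite("pics/w4.png",im)
togo((500.7,-43.9,216),.3126-np.pi/2)
E
```

```text
[501.3191888  -42.453956   301.84822693] 45.83014928967189
travel [-1.2  1.1 85.8] dr [ 0.0007 -0.0023  0.0027] j [ 0.24  0.28 -0.43  0.   -0.85  1.65]
```

View pics/w4.png

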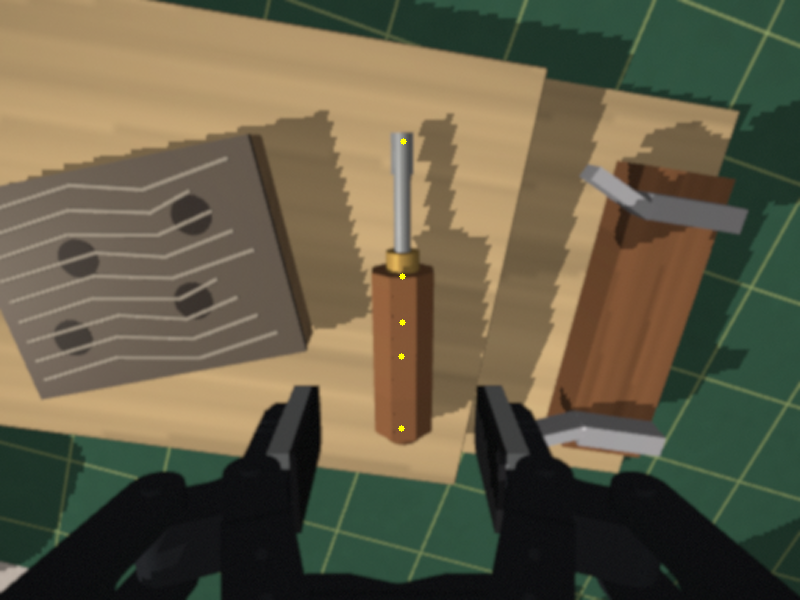

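The pixel at (402,276) marks the handle end and lies on the gouge's axis. The gouge sits about 2 mm further toward the tip than my model, and the block corner (308,348) clears. Descending.

>>> {"name": "move_arm", "arguments": {"fingers": [46, 46, 46, 46, 46, 26, 15, 15, 15, 15], "travel": [[0.5, 1, 30], [1, 1, 60], [1, 1, 80], [1, 1, 86], [1, 1, 86], [1, 1, 86], [1, 1, 86], [1, 1, 86], [1, 1, 86], [1, 1, 86]], "dr": [[0, 0, 0], [0, 0, 0], [0, 0, 0], [0, 0, 0], [0, 0, 0], [0, 0, 0], [0, 0, 0], [0, 0, 0], [0, 0, 0], [0, 0, 0]]}}

```text
clock: 4.0
position: [502.4, -43.9, 216.5]
ee_rot: [0.988, 0.157, 0.002, 0.0]
contact_force: [-1.1, 0.6, 6.4]
gripper_width: 24.5
grasp_force: 59.8
```

>>> {"name": "move_arm", "arguments": {"fingers": [15, 15, 15, 15, 15], "travel": [[0, 0, -15], [0, 0, -45], [0, 0, -80], [0, 0, -100], [0, 0, -100]], "dr": [[0, 0, 0], [0, 0, 0], [0, 0, 0], [0, 0, 0], [0, 0, 0]]}}

```text
clock: 4.5
position: [502.3, -43.9, 318.3]
ee_rot: [0.988, 0.157, 0.004, -0.0]
contact_force: [0.0, -0.1, -0.9]
gripper_width: 24.4
grasp_force: 59.0
```

```bash
python3 - <<'E'
from h import *
s=arm.read_state();print(s["gripper_width"],s["contact_force"],s["position"])
togo((479.6,263.4,317),.127-np.pi/2)
E
```

```text
24.428947056116044 [ 0.02787314 -0.05557905 -0.87661942] [502.27188463 -43.94997808 318.29730291]
travel [  73.5 -299.3    1.5] dr [ 0.0004 -0.0081  0.1875] j [ 0.24  0.26 -0.41  0.   -0.89  1.65]
```

>>> {"name": "move_arm", "arguments": {"fingers": [15, 15, 15, 15, 15, 15, 15, 15, 15, 15], "travel": [[5, -20, 0], [15, -60, 0], [25, -103, 0], [36, -146, 0], [46, -189, 0], [57, -232, 0], [67, -272, 0], [72, -293, 0], [73.5, -299, 0], [73.5, -299, 0]], "dr": [[0, 0, 0.02], [0, 0, 0.04], [0, 0, 0.07], [0, 0, 0.1], [0, 0, 0.13], [0, 0, 0.155], [0, 0, 0.175], [0, 0, 0.187], [0, 0, 0.187], [0, 0, 0.187]]}}

```text
clock: 5.5
position: [478.6, 263.4, 313.7]
ee_rot: [0.998, 0.064, -0.001, 0.001]
contact_force: [0.1, -0.5, -0.5]
gripper_width: 24.3
grasp_force: 59.1
```

```bash
python3 - <<'E'
from h import *
w,i=snap("w5");s=arm.read_state();print(s["position"],s["gripper_width"])
from fit import T
im=cv2.resize(i[:,:,::-1],(800,600),interpolation=cv2.INTER_CUBIC)
p=[479.7,301.7,0,.127];g=lambda X:tuple(int(a) for a in proj(w,T(p,X))*1.5625)
for A,B in [((38,-46,49),(46,-46,49)),((38,-30,49),(46,-30,49)),((-47,-55,40),(-37,-55,40)),((-47,-21,40),(-37,-21,40)),((38,-65,59),(38,65,59)),((46,-65,59),(46,65,59)),((-47,-65,52),(-47,65,52)),((-37,-65,52),(-37,65,52)),((38,-65,59),(46,-65,59))]: cv2.line(im,g(A),g(B),(0,255,255),1)
P=s["position"];u=R.from_quat(s["ee_rot"]).as_matrix()[:,0]
for t in(-37,37,92): cv2.circle(im,tuple(int(a) for a in proj(w,P+(0,0,-163.5)+(t-15)*u)*1.5625),3,(255,0,255),-1)
cv2.imwrite("pics/w5.png",im);togo((479.6,263.4,218),.127-np.pi/2)
E
```

```text
[478.74489571 262.5355134  313.83805926] 24.525782701066703
travel [ 1.1 -0.9 95.8] dr [0.0011 0.0018 0.0003] j [ 0.8   0.34 -0.31 -0.   -0.92  0.9 ]
```

View pics/w5.png

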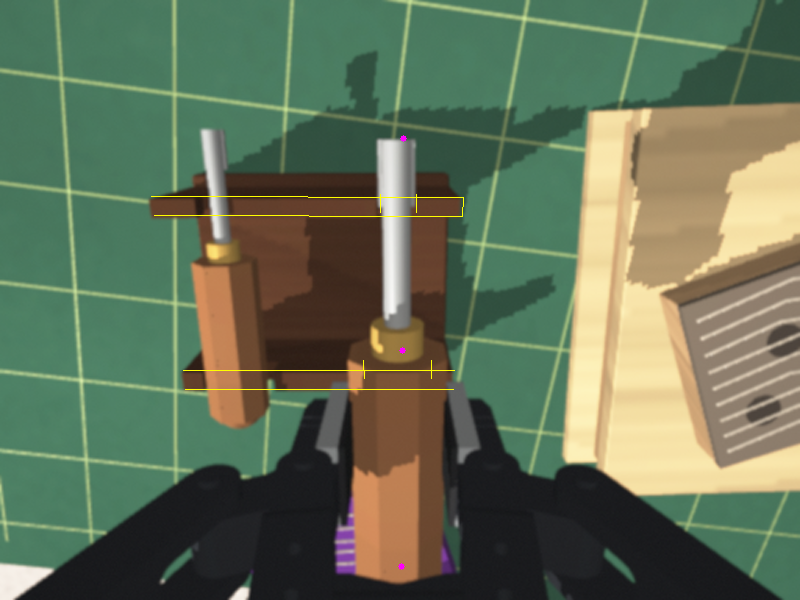

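The gouge is held straight and lies over the free notches. The shank at (397,205) is between the notch marks (380–417), about 1 mm left. Lowering.

>>> {"name": "move_arm", "arguments": {"fingers": [15, 15, 15, 15, 15, 15], "travel": [[0.5, 0.5, 25], [1, 1, 60], [1, 1, 80], [1, 1, 90], [1, 1, 96], [1, 1, 96]], "dr": [[0, 0, 0], [0, 0, 0], [0, 0, 0], [0, 0, 0], [0, 0, 0], [0, 0, 0]]}}

```text
clock: 6.15
position: [480.4, 261.6, 218.6]
ee_rot: [0.998, 0.063, -0.0, 0.0]
contact_force: [-0.2, -0.3, -0.8]
gripper_width: 24.2
grasp_force: 59.1
```

>>> {"name": "move_arm", "arguments": {"fingers": [15, 15, 30, 45, 45, 45, 45, 45, 45, 45], "travel": [[0, 0, 2], [0, 0, 2], [0, 0, 2], [0, 0, 2], [0, 0, 2], [0, 0, 2], [0, 0, -25], [0, 0, -60], [0, 0, -95], [0, 0, -95]], "dr": [[0, 0, 0], [0, 0, 0], [0, 0, 0], [0, 0, 0], [0, 0, 0], [0, 0, 0], [0, 0, 0], [0, 0, 0], [0, 0, 0], [0, 0, 0]]}}

```text
clock: 7.15
position: [481.4, 263.2, 319.1]
ee_rot: [0.998, 0.064, 0.005, -0.003]
contact_force: [0.1, 0.3, 1.1]
gripper_width: 44.9
grasp_force: 0.0
```

```bash
python3 - <<'E'
from h import *
w,i=snap("w6");s=arm.read_state();print(s["clock"],s["position"],s["gripper_width"])
from fit import T
im=cv2.resize(i[:,:,::-1],(800,600),interpolation=cv2.INTER_CUBIC)
p=[479.7,301.7,0,.127]
for t in(-37,0,37,92): cv2.circle(im,tuple(int(a) for a in proj(w,T(p,(-20+t,-38,53)))*1.5625),3,(255,0,255),-1)
cv2.imwrite("pics/w6.png",im[100:500,100:600])
# block in stand frame
c,sn=np.cos(-1.41),np.sin(-1.41);d=np.array([487.65-530.2,65.6+152.3]);print("block in stand",(c*d[0]+sn*d[1]),(-sn*d[0]+c*d[1]),-1.058+1.41)
E
```

```text
7.2 [480.62029165 262.57985883 316.48650058] 45.447404220540825
block in stand -221.90155046757607 -7.114379810341667 0.35199999999999987
```

View pics/w6.png

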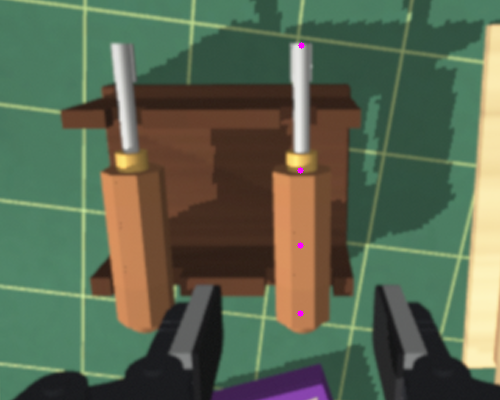

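The gouge lies in the free notches, handle end (302,172) and tip (302,45), within about 1 mm of target. Next is the block. I'll push it from its rear face with the fingers 55 mm apart, along an arc that also squares it up.

```bash
cat >> h.py <<'E'
ST=np.array([530.2,-152.3]);SY=-1.41
def tow(x,y):
    c,s=np.cos(SY),np.sin(SY);return ST+np.array([c*x-s*y,s*x+c*y])
def push(x,y,a,z,e=11):
    "tool go for the pusher face centre at stand (x,y), heading a"
    q=tow(x-e*np.cos(a),y-e*np.sin(a));togo((q[0],q[1],z),SY+a-np.pi/2)
E
python3 - <<'E'
from h import *
u=np.array([np.cos(.352),np.sin(.352)]);b=np.array([-222,-7.1])
p=b-80*u;push(p[0],p[1],.352,316)
E
```

```text
travel [-52.3 111.8  -0.2] dr [-0.0063 -0.0024  1.1855] j [ 0.8   0.34 -0.31  0.   -0.92  0.9 ]
```

>>> {"name": "move_arm", "arguments": {"fingers": [55, 55, 55, 55, 55, 55, 55, 55, 55, 55], "travel": [[-4, 8, 0], [-10, 22, 0], [-17, 37, 0], [-24, 51, 0], [-30, 65, 0], [-37, 80, 0], [-44, 94, 0], [-50, 107, 0], [-52, 112, 0], [-52, 112, 0]], "dr": [[0, 0, 0.08], [0, 0, 0.22], [0, 0, 0.36], [0, 0, 0.5], [0, 0, 0.64], [0, 0, 0.78], [0, 0, 0.92], [0, 0, 1.06], [0, 0, 1.185], [0, 0, 1.185]]}}

```text
clock: 8.2
position: [442.2, 143.6, 312.7]
ee_rot: [0.863, -0.505, -0.001, 0.001]
contact_force: [-0.0, 0.1, -0.2]
gripper_width: 54.8
grasp_force: 0.0
```

```bash
python3 - <<'E'
from h import *
u=np.array([np.cos(.352),np.sin(.352)]);b=np.array([-222,-7.1])
p=b-80*u;push(p[0],p[1],.352,215)
E
```

```text
travel [-0.8 -1.6 97.7] dr [ 0.0024 -0.     -0.0007] j [ 0.66  0.21 -0.5  -0.   -0.86 -0.15]
```

>>> {"name": "move_arm", "arguments": {"fingers": [55, 55, 55, 55, 55, 55, 55, 55, 55], "travel": [[0, -1, 25], [-1, -1.5, 60], [-1, -1.5, 85], [-1, -1.5, 97], [-1, -1.5, 97], [4, -1.5, 97], [8, -1.5, 97], [12, -1.5, 97], [14, -1.5, 97]], "dr": [[0, 0, 0], [0, 0, 0], [0, 0, 0], [0, 0, 0], [0, 0, 0], [0, 0, 0], [0, 0, 0], [0, 0, 0], [0, 0, 0]]}}

```text
clock: 9.1
position: [451.4, 132.7, 217.4]
ee_rot: [0.863, -0.505, 0.0, -0.001]
contact_force: [-0.2, 0.3, 0.4]
gripper_width: 55.1
grasp_force: 0.0
```

>>> {"name": "move_arm", "arguments": {"fingers": [55, 55, 55, 55], "travel": [[2, 0, 0], [4, 0, 0], [5, 0, 0], [6, 0, 0]], "dr": [[0, 0, 0], [0, 0, 0], [0, 0, 0], [0, 0, 0]]}}

```text
clock: 9.5
position: [454.0, 127.7, 216.7]
ee_rot: [0.863, -0.505, 0.0, -0.0]
contact_force: [0.8, -0.3, 1.0]
gripper_width: 54.8
grasp_force: 0.0
```

```bash
python3 - <<'E'
from h import *
s=arm.read_state();print(s["position"],s["contact_force"],R.from_quat(s["ee_rot"]).as_matrix()[:,0])
w,i=snap("w7");im=cv2.resize(i[:,:,::-1],(800,600),interpolation=cv2.INTER_CUBIC)
cv2.imwrite("pics/w7.png",im)
w,i=snap("t7","top");big(i,(180,150,330,250),"t7")
u=np.array([np.cos(.352),np.sin(.352)]);b=np.array([-222,-7.1]);p=b-60*u;push(p[0],p[1],.352,215)
E
```

```text
[453.98127555 127.71020125 216.74003132] [ 0.79427659 -0.34306894  1.01869681] [ 4.90795313e-01 -8.71274906e-01 -8.41634582e-06]
t7 scale 5.333333333333333
travel [-0.4  1.1  1.7] dr [ 0.0001 -0.      0.0002] j [ 0.62  0.37 -0.6   0.   -0.61 -0.11]
```

>>> {"name": "move_arm", "arguments": {"fingers": [55, 55, 55, 55, 55, 55, 55, 55, 55, 55], "travel": [[2, 0, 0], [5, 0, 0], [10.1, -3.4, 0], [15.3, -6.6, 0], [20.7, -9.5, 0], [26.3, -12.1, 0], [31.9, -14.5, 0], [37.7, -16.5, 0], [43.8, -18.3, 0], [43.8, -18.3, 0]], "dr": [[0, 0, 0], [0, 0, 0], [0, 0, 0.05], [0, 0, 0.1], [0, 0, 0.15], [0, 0, 0.2], [0, 0, 0.25], [0, 0, 0.3], [0, 0, 0.352], [0, 0, 0.352]]}}

```text
clock: 10.6
position: [491.9, 98.2, 216.6]
ee_rot: [0.761, -0.648, 0.0, -0.0]
contact_force: [-0.1, 0.9, -0.2]
gripper_width: 55.0
grasp_force: 0.0
```

```bash
cat >> h.py <<'E'
def rect(w,i,z=62.,n=None):
    "warp to stand-frame plane at height z (1 px = 0.5 mm, x right -330..70, y up 120..-120), find grey block"
    S=[(-300,100),(60,100),(60,-100),(-300,-100)]
    src=np.float32([proj(w,np.r_[tow(*p),z]) for p in S]);dst=np.float32([((x+330)*2,(120-y)*2) for x,y in S])
    o=cv2.warpPerspective(i,cv2.getPerspectiveTransform(src,dst),(800,480),flags=cv2.INTER_LINEAR)
    hsv=cv2.cvtColor(o,cv2.COLOR_RGB2HSV);m=((hsv[...,1]<75)&(hsv[...,2]>80)&(hsv[...,2]<235)).astype(np.uint8)*255
    m=cv2.morphologyEx(m,cv2.MORPH_CLOSE,np.ones((25,25)));m=cv2.morphologyEx(m,cv2.MORPH_OPEN,np.ones((31,31)))
    if n: cv2.imwrite(f"pics/{n}.png",np.vstack([o[:,:,::-1],cv2.cvtColor(m,cv2.COLOR_GRAY2BGR)])[::2,::2])
    for c in cv2.findContours(m,0,2)[0]:
        if cv2.contourArea(c)<5000: continue
        (x,y),(a,b),t=cv2.minAreaRect(c);print("rect",round(x/2-330,1),round(120-y/2,1),"size",round(a/2,1),round(b/2,1),"ang",round(-t,1))
    return o,m
E
python3 - <<'E'
from h import *
for k in("w2","w3"): w,i=pickle.load(open(k+".pkl","rb"));print(k);rect(w,i,n="r"+k)
w,i=snap("w8");print("now");rect(w,i,n="r8")
w,i=snap("t8","top");print("top");rect(w,i,n="rt8")
s=arm.read_state();print(s["clock"],s["position"],s["contact_force"]);push(-170,0,0,s["position"][2])
v=[cv2.imread(f"pics/{n}.png") for n in("rw2","rw3","r8","rt8")];o=np.vstack([np.hstack(v[:2]),np.hstack(v[2:])]);cv2.imwrite("pics/m8.png",cv2.resize(o,None,fx=.62,fy=.62,interpolation=cv2.INTER_AREA))
E
```

```text
w2
rect -222.7 -4.7 size 89.7 119.0 ang -70.1
w3
rect -229.1 -6.3 size 93.0 133.6 ang -71.0
now
rect -195.5 3.0 size 94.0 90.0 ang -0.0
top
rect -229.4 10.7 size 203.9 95.7 ang -1.6
10.7 [491.34033187  98.40144734 216.60883849] [0.17437283 0.1704952  0.21911492]
travel [72.7  1.8  0. ] dr [ 0.0003 -0.0001  0.0008] j [ 0.52  0.41 -0.53  0.   -0.64 -0.36]
```

>>> {"name": "move_arm", "arguments": {"fingers": [55, 55, 55, 55, 55, 55, 55, 55, 55, 55], "travel": [[4.5, -2, 0], [9.1, -4, 0], [17, -3.5, 0], [25, -3, 0], [33, -2.5, 0], [42, -2, 0], [50.1, -1.5, 0], [54.5, 0.8, 0], [59, 3, 0], [59, 3, 0]], "dr": [[0, 0, 0.03], [0, 0, 0.06], [0, 0, 0.06], [0, 0, 0.06], [0, 0, 0.06], [0, 0, 0.06], [0, 0, 0.06], [0, 0, 0.03], [0, 0, 0], [0, 0, 0]]}}

```text
clock: 11.7
position: [497.6, 38.9, 216.6]
ee_rot: [0.761, -0.648, -0.0, 0.0]
contact_force: [-0.0, 0.4, 0.3]
gripper_width: 55.0
grasp_force: 0.0
```

```bash
python3 - <<'E'
from h import *
w,i=snap("w9");o,m=rect(w,i,n="r9")
ys,xs=np.nonzero(m);print("x",xs.min()/2-330,xs.max()/2-330)
for x in(-150,-130,-110,-90):
    c=np.nonzero(m[:,int((x+330)*2)])[0];print(x,120-c.min()/2 if len(c) else None,120-c.max()/2 if len(c) else None)
s=arm.read_state();print(s["clock"],s["contact_force"]);push(-120,0,0,216)
# top cam, plane 62: block front edge / mask columns
t,it=snap("t9","top");o2,m2=rect(t,it,n="rt9")
for y in(-30,0,30):
    r=np.nonzero(m2[int((120-y)*2)])[0];print("top y",y,r.min()/2-330,r.max()/2-330)
cv2.imwrite("pics/m9.png",np.vstack([o,o2])[::1,:,::-1][:,150:][::2,::1][:, :] if 0 else cv2.resize(np.vstack([o,o2])[:,:,::-1],(500,600)))
E
```

```text
rect -136.0 -0.2 size 88.5 94.0 ang -90.0
x -183.0 -89.0
-150 44.0 -44.5
-130 40.0 -44.5
-110 35.5 -44.5
-90 20.0 -44.5
11.75 [ 0.14295645  0.13164673 -0.43809535]
travel [63.2 -1.5  0.7] dr [ 0.0006 -0.0003 -0.0012] j [ 0.4   0.4  -0.53  0.   -0.64 -0.24]
rect -199.4 40.3 size 262.7 159.2 ang -1.1
top y -30 -177.5 -70.0
top y 0 -330.0 -69.0
top y 30 -330.0 -69.0
```

The block measures square at y ≈ −0.2, centre x ≈ −123. Pushing straight between the cheeks.

>>> {"name": "move_arm", "arguments": {"fingers": [55, 55, 55, 55, 55, 55, 55, 55, 55, 55], "travel": [[4, 0, 0], [10, 0, 0], [16, 0, 0], [22, 0, 0], [28, 0, 0], [34, 0, 0], [40, 0, 0], [45, 0, 0], [48, 0, 0], [48, 0, 0]], "dr": [[0, 0, 0], [0, 0, 0], [0, 0, 0], [0, 0, 0], [0, 0, 0], [0, 0, 0], [0, 0, 0], [0, 0, 0], [0, 0, 0], [0, 0, 0]]}}

```text
clock: 12.8
position: [505.6, -8.0, 216.7]
ee_rot: [0.761, -0.648, -0.0, 0.0]
contact_force: [0.5, -0.5, 0.1]
gripper_width: 55.1
grasp_force: 0.0
```

>>> {"name": "move_arm", "arguments": {"fingers": [55, 55, 55, 55, 55, 55, 55, 55, 55, 55], "travel": [[4, 0, 0], [9, 0, 0], [14, 0, 0], [19, 0, 0], [24, 0, 0], [29, 0, 0], [34, 0, 0], [38, 0, 0], [40, 0, 0], [40, 0, 0]], "dr": [[0, 0, 0], [0, 0, 0], [0, 0, 0], [0, 0, 0], [0, 0, 0], [0, 0, 0], [0, 0, 0], [0, 0, 0], [0, 0, 0], [0, 0, 0]]}}

```text
clock: 13.8
position: [512.0, -47.3, 216.7]
ee_rot: [0.762, -0.648, -0.0, 0.0]
contact_force: [1.6, -0.4, 0.2]
gripper_width: 54.9
grasp_force: 0.0
```

```bash
python3 - <<'E'
from h import *
w,i=snap("w10");o,m=rect(w,i,n="r10")
ys,xs=np.nonzero(m);print("x",xs.min()/2-330,xs.max()/2-330)
s=arm.read_state();print(s["clock"],s["contact_force"]);push(-60,0,0,216)
E
```

```text
rect -48.8 -0.2 size 113.5 94.5 ang -90.0
x -96.0 -1.5
13.85 [ 0.40166287  0.37050642 -0.11422739]
travel [35.7 -1.1  0.7] dr [ 0.0001 -0.0002  0.    ] j [ 0.22  0.42 -0.49  0.   -0.65 -0.06]
```

>>> {"name": "move_arm", "arguments": {"fingers": [55, 55, 55, 55, 55, 55, 55, 55, 55], "travel": [[4, 0, 0], [9, 0, 0], [14, 0, 0], [19, 0, 0], [24, 0, 0], [28, 0, 0], [31, 0, 0], [33, 0, 0], [33, 0, 0]], "dr": [[0, 0, 0], [0, 0, 0], [0, 0, 0], [0, 0, 0], [0, 0, 0], [0, 0, 0], [0, 0, 0], [0, 0, 0], [0, 0, 0]]}}

```text
clock: 14.75
position: [517.4, -79.8, 216.8]
ee_rot: [0.762, -0.648, 0.0, -0.0]
contact_force: [-0.2, 0.3, -0.6]
gripper_width: 54.8
grasp_force: 0.0
```

>>> {"name": "move_arm", "arguments": {"fingers": [55, 55, 55, 55, 55, 55, 55], "travel": [[-10, 0, 0], [-20, 0, 0], [-25, 0, -30], [-25, 0, -70], [-25, 0, -115], [-25, 0, -150], [-25, 0, -150]], "dr": [[0, 0, 0], [0, 0, 0], [0, 0, 0], [0, 0, 0], [0, 0, 0], [0, 0, 0], [0, 0, 0]]}}

```text
clock: 15.45
position: [514.3, -53.8, 372.6]
ee_rot: [0.762, -0.647, 0.004, -0.004]
contact_force: [-0.3, -0.7, -0.1]
gripper_width: 54.5
grasp_force: 0.0
```

```bash
python3 - <<'E'
from h import *
w,i=snap("w11");o,m=rect(w,i,z=60.5,n="r11")
s=arm.read_state();print(s["clock"],s["position"])
push(-60,0,0,216)
cv2.imwrite("pics/m11.png",o[:,:,::-1][:,200:])
E
```

```text
rect -12.5 0.2 size 117.5 100.0 ang -90.0
15.5 [513.43012287 -53.89602575 369.57484882]
travel [ 28.8   0.3 153.6] dr [-0.0067  0.0001  0.0014] j [ 0.21  0.23 -0.31  0.   -1.02 -0.05]
```

View pics/m11.png

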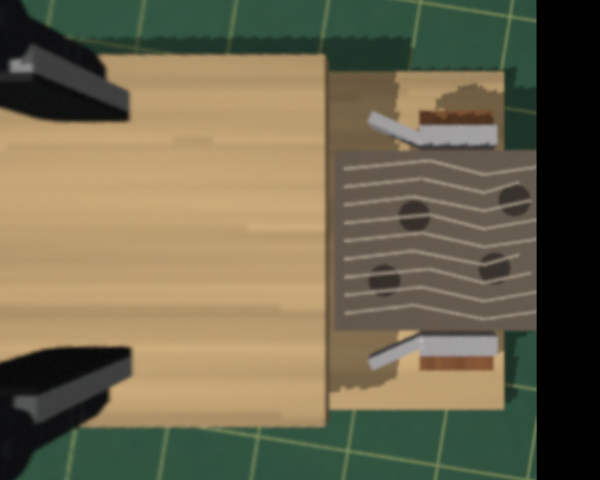

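The block's rear edge is at column 333 (x ≈ −63.5) and its sides are at rows 151 and 330 (y ≈ +44.5 and −45). It lies square between the cheeks, clear of the deck edge (column 326), with its centre about 3 mm short of the bed's centre. That is inside the ±9 mm tolerance, so I'm handing in.

```bash
python3 -c "
from bench import arm
print(arm.job_done())"
```

```text
the job is handed in; nothing more can be done
None
```

I handed the job in at about 15.5 s with no pass/fail verdict shown: the gouge lies in the free notches within about 1 mm, and the block sits square on the bed, off the deck, about 3 mm short of centre.

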